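Turn the feeding board over in its draining cradle and start the timer

ROBOT

A 7-joint arm with a two-finger parallel gripper is mounted at the origin on the work surface. World frame = base frame: x ahead of the robot, y to its left, z up, the work surface at z = 0. Lengths are in m, angles in rad, forces in N, time in s.
With the tool pointing down it reaches from about 0.425 to 0.925 m from the base axis. Payload 6.8 kg.
Tool frame: the origin (TCP) lies midway between the tips of the shut fingers; the grasp point (between the pads) lies 19 mm behind it; z points along the fingers, x is the direction in which the jaws open and shut, and the axes are right-handed (so a half turn about z gives the same grasp; the last joint's range is limited). The gripper opens to 85 mm and grips with 20 to 120 N. Pads are 22 mm wide; open, the fingers measure 114 mm over their backs; the gripper's body (76 mm by 85 mm) begins 54 mm behind the grasp point. The pads swing forward as they close: fully open they stand 13 mm farther back than shut.
Start: joints at [-1.22, 0.477, 0.022, 1.555, -0.011, 1.109, -0.083], TCP at [0.299, 0.605, 0.231] pointing down, gripper open.
Joint ranges: [-2.96, 2.96], [-0.34, 2.1], [-1.41, 1.46], [0.24, 2.44], [-1.37, 4.51], [0.17, 1.92], [-2.96, 2.96]. Speed limits (rad/s): [2.39, 2.39, 3.14, 3.14, 3.14, 3.14, 3.14].

INTERFACE

Orientations are given as a unit quaternion [w, x, y, z].
In Python, from station import bot, imaging, nets gives the robot as it stands. The module is installed in compiled form; this text tells all that it offers.
- The arm moves only by the tool apply_moves, never from a script. Its argument "moves" is text: rows parted by semicolons, each of 7 numbers parted by spaces: the gripper command: -1 is fully open, 1 is shut, values between are in proportion, then the shift along the tool's x, y, z normalised to -1 to 1, where 1 is 120 mm, then the turn, a rotation vector about the tool's x, y, z normalised to -1 to 1, where 1 is 4 degrees. In form: hand dx dy dz rx ry rz; .... A call has 1 to 12 rows; each row shifts and turns the commanded pose from where the row before left it, along the tool's axes as they then stand; what a row does not reach is not made up. A row lasts 1/12 s, in which the tool goes at most 41.7 mm and 7.16 degrees, less where a joint would pass 70% of its speed; a pose out of reach is approached as far as the arm can. A call with a number of a shift or a turn outside -1 to 1 is refused whole. A call with a gripper value outside its range is refused whole. The fingers move at their own pace and stop on an object; "force" is the grip in N (left out, the last holds). Time passes only in rows, so rows that do not move let the fingers close. It gives the time, the measured TCP pose, the force and the opening at its end, in the units of the state.
- bot.get_obs(): the state, without advancing time (a new reading comes with each control period).
- imaging.read_camera(name): name is "scene" or "top" or "wrist"; returns a dict with "image" (400x640x3 uint8, red, green, blue), "fx", "fy", "cx", "cy" (pixels), "dist_coeffs" ([k1, k2, p1, p2, k3] as OpenCV has them; the pictures are not rectified), "view" (4x4, takes a point from world to camera coordinates); the wrist camera has in their place "mount" (4x4, takes a point from camera to tool coordinates, whose origin is the TCP and whose axes are the tool frame's). Camera axes: x right, y down, z forward; pixel columns grow to the right and rows downward; lengths in m; the calibration is good to about 2 mm. A picture is of the moment at which its call begins: read the wrist's pose just before it. There is no depth.
- bot.hand_in(): hands the job in, once; it reports no verdict.
Trained networks look in a picture, given as the dict that the camera call returned (one of the last four; its "shot" number tells which), for a name from the list of things; names that differ only in an ending like _2 or _b are one class to them, and where a whole thing is asked for, a point or a joint stands for the part that bears it (a point fixed in the world has none). Each returns a list of dicts, best first, with "score" (0 to 1); they miss things now and then, are a little off and sometimes report something else, mostly with a low value. They report only what shows in the picture. A call takes as long as a camera call. They do not tell look-alikes from the thing itself.
- nets.spot_in(picture, name): "rect" ([left, top, right, bottom] in pixels, round what is visible of it).
- nets.outline_of(picture, name): "region" (400x640 bool, what is visible of it) and "rect" ([left, top, right, bottom] in pixels, round what is visible of it).
- nets.spot_point(picture, name): "location" ([column, row] in pixels: a listed point, or the origin of a listed thing).
The state is a dict: "t": time; "q": joint angles; "joint_vel": joint speeds; "joint_torque": joint torques, N m; "eef_pos": TCP position; "tool_rot": TCP orientation; "contact_force": force on the tool from outside, world axes, zero at the start; "torque": the same for the moment, N m; "gripper_width": opening from 0.0 (shut) to 1.0 (fully open).
Only numpy, scipy, OpenCV 4.12 (cv2) and the standard library are available. Lean on these libraries where they do the work, as an engineer would, in place of code of your own. Each camera call takes 0.05 s, during which the arm holds its last target.

TASK

The white face of the two-colour feeding board has drained: turn the board over, so that it rests in its V-shaped draining cradle again with its blue face uppermost, its long edge seated down in the V and within the cradle's length, and let go of it. Then press the drying timer's red button fully down. The board is clean, so do not let it touch the bench, and leave the black dish and the grey pipe coupling where they stand.

Things in the scene. Friction and masses are not known exactly. Their poses are not given: they have to be found in the camera images.
- board_centre (a point): Centre of the loose plastic board, 150 x 110 x 10 mm, 0.16 kg, one face white, one blue. x runs along its 150 mm edges, y along the 110 mm edges, z out of the WHITE face. It starts on the cradle's +y wall, white face up, sloping 50 degrees, y up the slope, its lower long edge in the V; its upper edge stands 37 mm past the wall's top, free on both faces.
- cradle_vee (a point): Middle of the bottom line of the V of the fixed grey cradle, 30 mm above the bench; z up, x along the V (190 mm, open ends). Walls rise to +y and -y at 50 degrees, 75 mm up the slope, with a 74 mm gap at mid-length. Base 150 mm wide, 8 mm thick. A board resting on either wall has its centre 33 mm to that side of the line and 47 mm above it.
- start_top (a point): Middle of the top of the timer's red push button (36 mm across) at rest, moving with it. Its top is about 57 mm above the bench, on a fixed white timer case 90 x 120 mm, 35 mm high, with a dark display beside the button; the button faces up.
- start (a joint): Travel of the timer's button in m: 0 released, 0.006 fully down; springs back; fully down takes 5 N.
- dish_centre (a point): Bystander: centre of an empty open black dish 120 x 130 x 40 mm, loose on the bench.
- coupling_centre (a point): Bystander: centre of a grey pipe coupling, an upright ring 68 mm across, 60 mm tall, loose.
Mind the look-alikes: they are no part of the job. What is shaped like the part that bears start_top but orange or turquoise is not meant.

How it is judged:
By the outcome, as a careful person would: the job done as asked, in the order asked, and still so for the second after the job is handed in, with the robot touching nothing.
It also fails if it takes over 45 s, if anything falls off the work surface, if the arm or the gripper's body presses on something with over 40 N, if the wrist force passes 120 N, or if a joint passes its speed limit or range.

## Working session

There is one attempt and no reset: what is moved stays moved. The work goes in short steps, Python scripts to look and compute and a tool call to move; the robot and the scene stay as the last step left them, time stands still between calls to the robot, and variables do not carry over. Pictures are saved under pics/ and viewed, and the job is handed in when it is done.

Besides the shell and the picture viewer there is one more tool, called after "Request:" as name(argument=value, ...), one argument or row to a line, values as JSON. apply_moves: Moves the arm, as the interface text tells. Scaled input: -1 to 1 covers 120 mm each way for a shift and 4 degrees each way for a turn. Its arguments: {"type":"object","properties":{"moves":{"type":"string"},"force":{"type":"number"}},"required":["moves"]}

```bash
ls; mkdir -p pics; cat > h.py <<'E'
import numpy as np, cv2
from station import bot, imaging, nets
from scipy.spatial.transform import Rotation as R
def tp(o=None):
    o=o or bot.get_obs(); q=o['tool_rot']; T=np.eye(4)
    T[:3,:3]=R.from_quat([q[1],q[2],q[3],q[0]]).as_matrix(); T[:3,3]=o['eef_pos']; return T
def cam(name):
    o=bot.get_obs(); c=imaging.read_camera(name)
    if name=='wrist': c['c2w']=tp(o)@np.array(c['mount'])
    else: c['c2w']=np.linalg.inv(np.array(c['view']))
    c['K']=np.array([[c['fx'],0,c['cx']],[0,c['fy'],c['cy']],[0,0,1.]]); return c
def ray(c,p):
    u=cv2.undistortPoints(np.array([[p]],float),c['K'],np.array(c['dist_coeffs'],float))[0,0]
    d=c['c2w'][:3,:3]@np.array([u[0],u[1],1]); return c['c2w'][:3,3],d/np.linalg.norm(d)
def tri(obs):
    A=np.zeros((3,3));b=np.zeros(3);rs=[ray(c,p) for c,p in obs]
    for o,d in rs:
        P=np.eye(3)-np.outer(d,d);A+=P;b+=P@o
    x=np.linalg.solve(A,b); return x,[np.linalg.norm((np.eye(3)-np.outer(d,d))@(x-o)) for o,d in rs]
def onz(c,p,z):
    o,d=ray(c,p); return o+d*(z-o[2])/d[2]
def proj(c,X):
    w=np.linalg.inv(c['c2w']); rv=cv2.Rodrigues(w[:3,:3])[0]
    return cv2.projectPoints(np.array(X,float).reshape(-1,1,3),rv,w[:3,3],c['K'],np.array(c['dist_coeffs'],float))[0][:,0]
def save(c,n,im=None): cv2.imwrite('pics/'+n+'.png',cv2.cvtColor(c['image'] if im is None else im,cv2.COLOR_RGB2BGR))
E
python3 - <<'E'
from h import *
print(bot.get_obs())
for n in ['scene','top','wrist']:
    c=cam(n); save(c,n+'0'); print(n,c['c2w'].round(3).tolist(),c['fx'])
    for t in ['board_centre','cradle_vee','start_top','dish_centre','coupling_centre']:
        print(t,[(np.round(d['location']),round(d['score'],2)) for d in nets.spot_point(c,t)[:4]])
E
```

```text
pics
{'t': 0.0, 'q': array([-1.2200964 ,  0.47780763,  0.02234039,  1.55640702, -0.01151515,
        1.10928587, -0.08309982]), 'joint_vel': array([-7.13425422e-04, -7.52614112e-04,  2.27742728e-03,  5.68414420e-04,
        3.05267581e-05,  1.26763748e-03,  6.68414644e-04]), 'joint_torque': array([ 8.91400396e-04, -5.96455944e+01,  1.60799704e+00, -2.81196356e+01,
        1.23027698e-02,  9.35557997e-03, -7.02034527e-05]), 'eef_pos': array([0.29869605, 0.60468406, 0.23033942]), 'tool_rot': array([ 5.19084005e-04,  8.49369758e-01,  5.27797520e-01, -7.22857950e-04]), 'contact_force': array([-0.35881309, -0.21451925, -0.53103313]), 'torque': array([-0.01012637,  0.01825967, -0.00549199]), 'gripper_width': 0.9997819788929329}
scene [[0.514, 0.461, -0.724, 1.287], [0.858, -0.3, 0.418, -0.389], [-0.024, -0.835, -0.549, 0.596], [0.0, 0.0, 0.0, 1.0]] 372.241163598415
board_centre [(array([305., 184.]), 0.55)]
cradle_vee [(array([294., 201.]), 0.88)]
start_top [(array([222., 256.]), 0.74), (array([374., 242.]), 0.63), (array([183., 226.]), 0.62)]
dish_centre [(array([384., 165.]), 0.68)]
coupling_centre [(array([405., 188.]), 0.95)]
top [[-0.024, -0.993, 0.119, 0.518], [-0.999, 0.028, 0.027, -0.024], [-0.03, -0.118, -0.993, 0.981], [0.0, 0.0, 0.0, 1.0]] 413.2232978638997
board_centre [(array([321., 235.]), 0.82)]
cradle_vee [(array([331., 236.]), 0.63)]
start_top [(array([465., 249.]), 0.74), (array([443., 172.]), 0.69), (array([307., 121.]), 0.58)]
dish_centre [(array([189., 263.]), 0.63)]
coupling_centre [(array([209., 193.]), 0.69)]
wrist [[0.444, 0.855, 0.268, 0.23], [0.896, -0.423, -0.134, 0.639], [-0.001, 0.299, -0.954, 0.374], [0.0, 0.0, 0.0, 1.0]] 306.35203222457983
board_centre []
cradle_vee []
start_top []
dish_centre []
coupling_centre []
```

View pics/scene0.png

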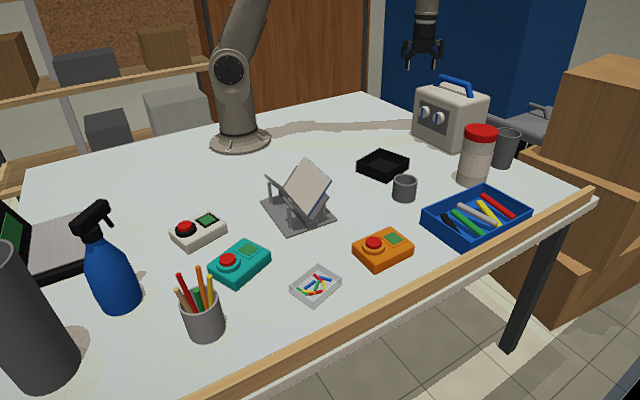

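View pics/top0.png

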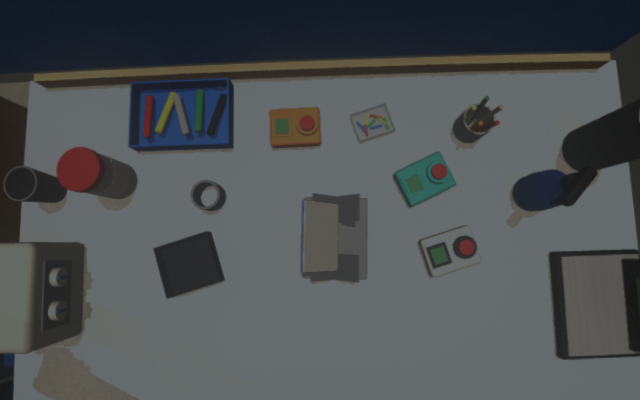

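```bash
python3 - <<'E'
from h import *
s=cam('scene');t=cam('top')
for n,a,b in [('board',(305,184),(321,235)),('vee',(294,201),(331,236)),('red?a',(374,242),(307,121)),('dish',(384,165),(189,263)),('coup',(405,188),(209,193))]:
    x,e=tri([(s,a),(t,b)]);print(n,x.round(3),np.round(e,3))
for b in [(222,256),(374,242),(183,226)]: print('s',b,onz(s,b,.057).round(3))
for b in [(465,249),(443,172),(307,121)]: print('t',b,onz(t,b,.057).round(3))
for n in('scene','top'):
    c=s if n=='scene' else t
    im=c['image'][60:340,100:520] ; save(c,n+'_z',cv2.resize(im,(798,532),interpolation=cv2.INTER_CUBIC))
E
```

```text
board [ 0.533 -0.002  0.083] [0.001 0.001]
vee [ 0.528 -0.029  0.036] [0.008 0.008]
red?a [0.796 0.025 0.057] [0. 0.]
dish [0.478 0.311 0.021] [0.002 0.002]
coup [0.638 0.259 0.036] [0. 0.]
s (222, 256) [ 0.658 -0.279  0.057]
s (374, 242) [0.796 0.025 0.057]
s (183, 226) [ 0.503 -0.326  0.057]
t (465, 249) [ 0.495 -0.317  0.057]
t (443, 172) [ 0.668 -0.279  0.057]
t (307, 121) [0.796 0.025 0.057]
```

The scene view shows the board leaning in the grey cradle near pixel (305,190). The white timer with the red button is at (183,228), and the turquoise and orange look-alikes are at (228,260) and (374,242). The top view agrees: board at (321,235), white timer's button at (465,247).

View pics/scene_z.png

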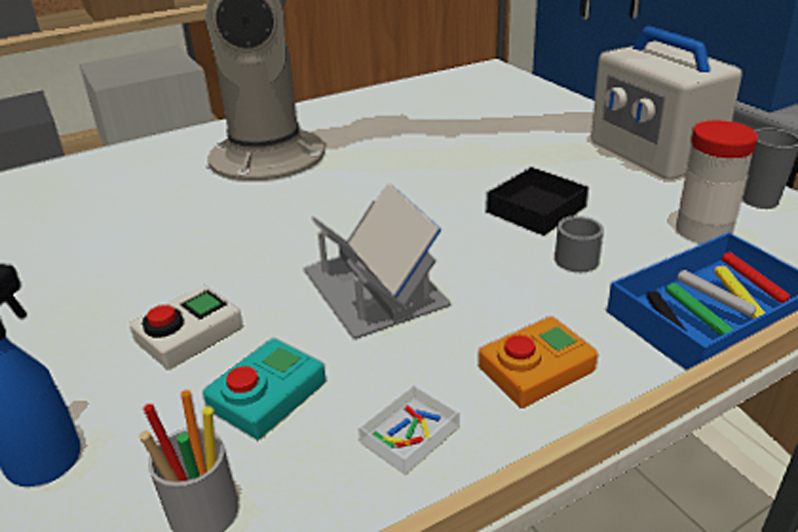

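View pics/top_z.png

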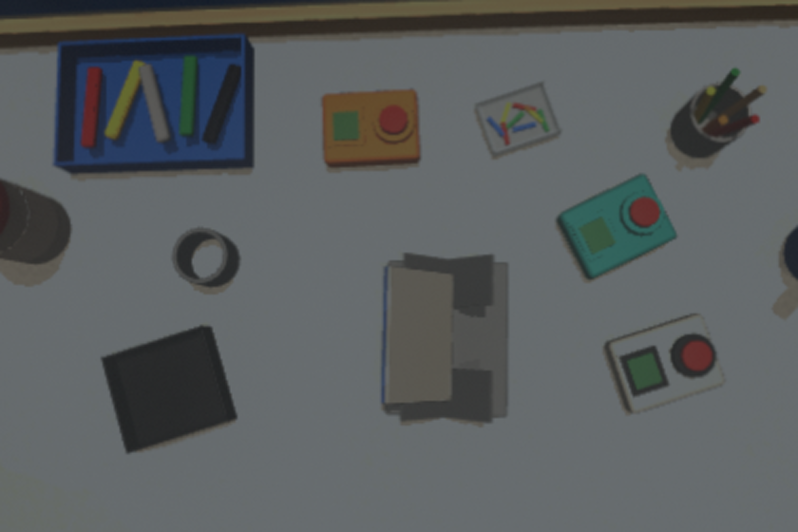

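Request:
apply_moves(
  moves="-1 -0.2 0.235 -0.036 0 0 0;-1 -0.2 0.235 -0.036 0 0 0;-1 -0.2 0.235 -0.036 0 0 0;-1 -0.2 0.235 -0.036 0 0 0;-1 -0.2 0.235 -0.036 0 0 0;-1 -0.2 0.235 -0.036 0 0 0;-1 -0.2 0.235 -0.036 0 0 0;-1 -0.2 0.235 -0.036 0 0 0;-1 -0.2 0.235 -0.036 0 0 0;-1 -0.2 0.235 -0.036 0 0 0;-1 -0.2 0.235 -0.036 0 0 0;-1 -0.2 0.235 -0.036 0 0 0",
)

```text
t: 2.0
eef_pos: [0.4752, 0.1953, 0.2837]
tool_rot: [-0.0, 0.849, 0.528, 0.0]
contact_force: [1.2, 1.0, 0.4]
gripper_width: 1.0
```

Request:
apply_moves(
  moves="-1 -0.2 0.235 -0.036 0 0 0;-1 -0.2 0.235 -0.036 0 0 0;-1 -0.2 0.235 -0.036 0 0 0;-1 -0.2 0.235 -0.036 0 0 0;-1 0 0 0 0 0 -0.94;-1 0 0 0 0 0 -0.94;-1 0 0 0 0 0 -0.94;-1 0 0 0 0 0 -0.94;-1 0 0 0 0 0 -0.94;-1 0 0 0 0 0 -0.94;-1 0 0 0 0 0 -0.94;-1 0 0 0 0 0 0",
)

```text
t: 3.0
eef_pos: [0.5334, 0.0611, 0.3005]
tool_rot: [-0.0, 0.706, 0.708, 0.0]
contact_force: [0.1, 1.1, -0.2]
gripper_width: 1.001
```

```bash
python3 - <<'E'
from h import *
o=bot.get_obs(); print(o['t'],o['q'].round(3),tp(o).round(3).tolist(),o['contact_force'])
c=cam('wrist'); save(c,'w1')
for t in ['board_centre','cradle_vee']:
    print(t,[(np.round(d['location']),round(d['score'],2)) for d in nets.spot_point(c,t)[:4]])
E
```

```text
3.0 [-0.46   0.185  0.267  1.815 -0.053  1.148  1.398] [[-0.003, 1.0, 0.0, 0.533], [1.0, 0.003, 0.0, 0.061], [0.0, 0.0, -1.0, 0.301], [0.0, 0.0, 0.0, 1.0]] [ 0.11208445  1.08682614 -0.20978887]
board_centre [(array([275., 166.]), 0.66)]
cradle_vee [(array([254., 158.]), 0.9)]
```

View pics/w1.png

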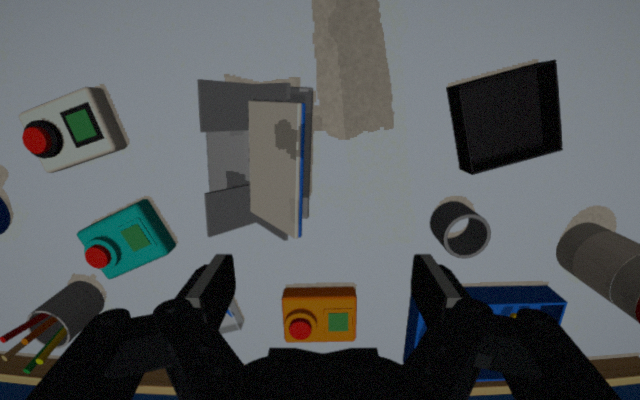

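```bash
python3 - <<'E'
from h import *
for n,(x0,y0,x1,y1) in [('wrist',(190,70,330,250)),('scene',(255,150,345,245)),('top',(290,185,380,290))]:
    c=cam(n); k=min(800//(x1-x0),600//(y1-y0)); save(c,'z_'+n,cv2.resize(cv2.convertScaleAbs(c['image'][y0:y1,x0:x1],alpha=1.5 if n!='scene' else 1),None,fx=k,fy=k,interpolation=cv2.INTER_CUBIC)); print(n,k)
E
```

```text
wrist 3
scene 6
top 5
```

View pics/z_wrist.png

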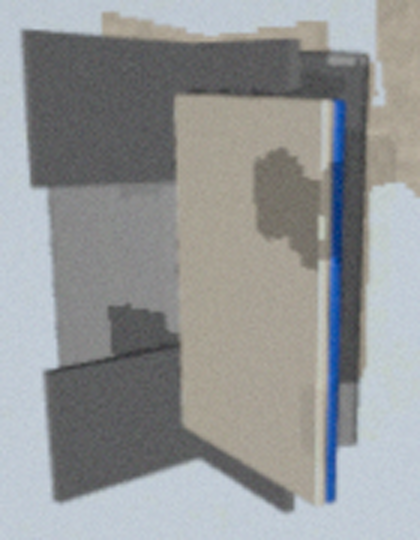

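View pics/z_scene.png

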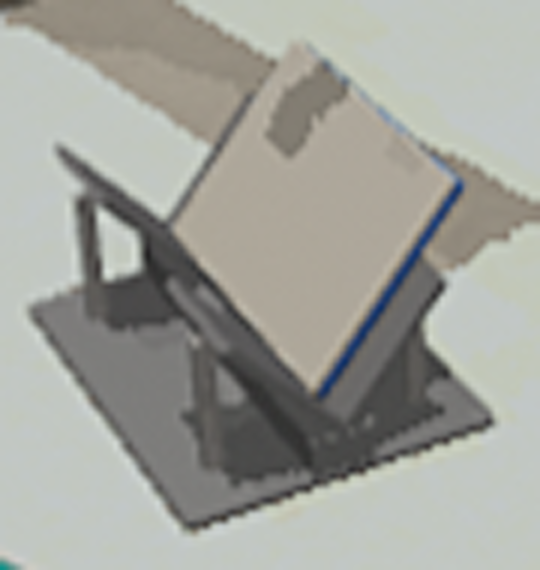

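View pics/z_top.png

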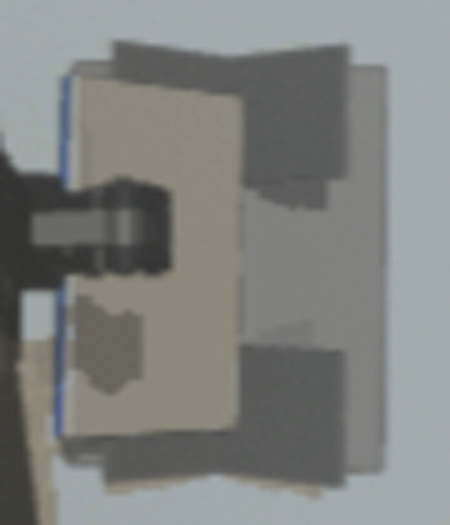

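```bash
cat > m.py <<'E'
from h import *
w=cam('wrist');s=cam('scene');t=cam('top')
P={'w':(3,190,70,w),'s':(6,255,150,s),'t':(5,290,185,t)}
pts={'A':dict(w=(323,97),s=(300,40),t=(75,435)),'B':dict(w=(318,500),s=(455,180),t=(80,78)),'C':dict(w=(183,428),s=(318,388),t=(243,97)),'D':dict(w=(176,96),s=(172,222),t=(237,428))}
px=lambda n,p:((p[0]+.5)/P[n][0]-.5+P[n][1],(p[1]+.5)/P[n][0]-.5+P[n][2])
X={}
for k,d in pts.items():
    X[k],e=tri([(P[n][3],px(n,p)) for n,p in d.items()]); print(k,X[k].round(4),np.round(e,4))
print({a+b:round(np.linalg.norm(X[a]-X[b]),4) for a,b in['AB','BC','CD','DA','AC','BD']})
# rigid fit
M=np.array([[-.075,.055,.005],[.075,.055,.005],[.075,-.055,.005],[-.075,-.055,.005]])
Y=np.array([X[k] for k in'ABCD']); U,_,V=np.linalg.svd((M-M.mean(0)).T@(Y-Y.mean(0)))
Rm=V.T@np.diag([1,1,np.linalg.det(V.T@U.T)])@U.T; tt=Y.mean(0)-Rm@M.mean(0)
print(Rm.round(3),tt.round(4),'slope',np.degrees(np.arcsin(Rm[2,1])),'yaw',np.degrees(np.arctan2(Rm[1,0],Rm[0,0])))
print('res',((M@Rm.T+tt)-Y).round(4).tolist())
E
python3 m.py
```

```text
A [0.4572 0.0357 0.1215] [0.0026 0.0025 0.0026]
B [0.6046 0.0298 0.1202] [0.0021 0.0016 0.002 ]
C [ 0.6032 -0.0397  0.0404] [0.0014 0.0021 0.0013]
D [ 0.454  -0.0331  0.0438] [0.001  0.0003 0.0011]
{'AB': np.float64(0.1476), 'BC': np.float64(0.1058), 'CD': np.float64(0.1493), 'DA': np.float64(0.1038), 'AC': np.float64(0.1832), 'BD': np.float64(0.1802)}
[[ 0.999  0.033 -0.021]
 [-0.038  0.659 -0.751]
 [-0.011  0.752  0.66 ]] [0.5299 0.0019 0.0782] slope 48.7278565930798 yaw -2.1829895426471744
res [[-0.0005, 0.0016, 0.0021], [0.0019, 0.0018, 0.0017], [-0.0003, -0.0012, -0.0011], [-0.0011, -0.0021, -0.0028]]
```

Request:
apply_moves(
  moves="-1 -0.33 0 0.1 0 0 0.6;-1 -0.33 0 0.1 0 0 0;-1 -0.33 0 0.1 0 1 0;-1 -0.33 0 0.1 0 1 0;-1 0 0 0 0 1 0;-1 0 0 0 0 1 0;-1 0 0 0 0 1 0;-1 0 0 0 0 1 0;-1 0 0 0 0 1 0;-1 0 0 0 0 1 0;-1 0 0 0 0 1 0;-1 0 0 0 0 1 0",
)

```text
t: 4.45
eef_pos: [0.5289, -0.0967, 0.25]
tool_rot: [-0.237, 0.678, 0.65, 0.248]
contact_force: [-0.2, -0.3, -0.3]
gripper_width: 0.996
```

```bash
python3 - <<'E'
from h import *
o=bot.get_obs(); print(o['t'],o['q'].round(3),tp(o).round(3).tolist(),o['contact_force'])
c=cam('wrist'); save(c,'w2')
t=cam('top')
px=lambda p:((p[0]+.5)/5-.5+290,(p[1]+.5)/5-.5+185)
for p in [(232,57),(222,473)]: print(onz(t,px(p),.030))
E
```

```text
4.45 [ 0.204  0.431  0.298  1.805 -0.76   1.371  2.358] [[0.031, 0.999, 0.028, 0.529], [0.763, -0.042, 0.645, -0.097], [0.645, 0.001, -0.764, 0.25], [0.0, 0.0, 0.0, 1.0]] [-0.15887971 -0.3123107  -0.33370856]
[ 0.62327444 -0.03661168  0.03      ]
[ 0.43394071 -0.02665859  0.03      ]
```

View pics/w2.png

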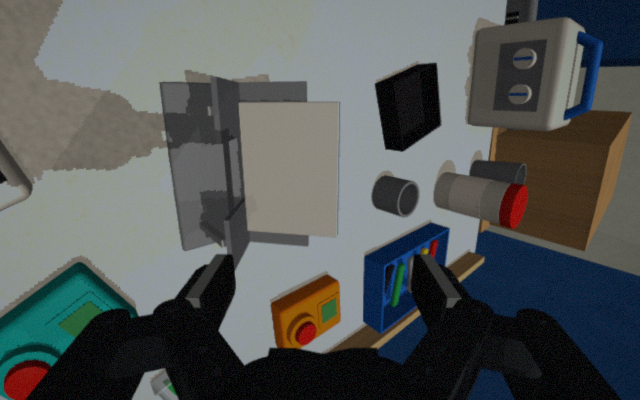

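The +40° view shows the board's white face almost straight on, corners about (238,101)–(340,237), with the V along column ~235. The final tool attitude is reachable, so next I tilt the other way for the grasp.

Request:
apply_moves(
  moves="-1 0 0 0 0 -1 0;-1 0 0 0 0 -1 0;-1 0 0 0 0 -1 0;-1 0 0 0 0 -1 0;-1 0 0 0 0 -1 0;-1 0 0 0 0 -1 0;-1 0 0 0 0 -1 0;-1 0 0 0 0 -1 0;-1 0 0 0 0 -1 0;-1 0 0 0 0 -1 0;-1 0.15 0 0 0 -1 0;-1 0.15 0 0 0 -1 0",
)

```text
t: 5.55
eef_pos: [0.5311, -0.0601, 0.2501]
tool_rot: [0.052, 0.72, 0.69, -0.05]
contact_force: [0.3, 0.1, -1.1]
gripper_width: 1.0
```

Request:
apply_moves(
  moves="-0.2 0.15 0 0 0 -1 0;-0.2 0.15 0 0 0 -1 0;-0.2 0.15 0 0 0 -1 0;-0.2 0.15 0 0 0 -1 0;-0.2 0.15 0 0 0 -1 0;-0.2 0.15 0 0 0 -1 0;-0.2 0.15 0 0 0 -1 0;-0.2 0.15 0 0 0 -1 0;-0.2 0 0 0 0 0 0",
)

```text
t: 6.3
eef_pos: [0.5348, 0.0796, 0.1914]
tool_rot: [0.238, 0.673, 0.655, -0.246]
contact_force: [-0.5, 0.6, -0.5]
gripper_width: 0.6
```

```bash
cat > goal.py <<'E'
from h import *
import sys
# goal TCP pose from board pose: centre c, yaw, slope angle th of up-slope dir (deg, 50 start, 130 end), d = TCP offset up the slope from centre
def goal(c,yaw,th,d):
    y=np.radians(yaw);th=np.radians(th)
    bx=np.array([np.cos(y),np.sin(y),0]);by=np.array([-np.sin(y),np.cos(y),0]);z=np.array([0,0,1.])
    u=by*np.cos(th)+z*np.sin(th);n=-by*np.sin(th)+z*np.cos(th)
    T=np.eye(4);T[:3,:3]=np.c_[-n,bx,-u];T[:3,3]=np.array(c)+d*u;return T
def delta(G):
    T=tp();D=np.linalg.inv(T)@G
    print('shift units',(D[:3,3]/.12).round(3),'turn units',(np.degrees(R.from_matrix(D[:3,:3]).as_rotvec())/4).round(3))
E
python3 - <<'E'
from goal import *
o=bot.get_obs(); print(o['t'],o['q'].round(3),tp(o).round(3).tolist(),o['contact_force'])
C=[.530,.002,.078]
for d in (.13,.08,.019): delta(goal(C,-2.4,50,d))
c=cam('wrist'); save(c,'w3')
E
```

```text
6.3 [-0.85   0.527  0.346  1.826  0.437  1.241  0.795] [[0.02, 1.0, -0.02, 0.535], [0.765, -0.028, -0.644, 0.08], [-0.644, -0.002, -0.765, 0.191], [0.0, 0.0, 0.0, 1.0]] [-0.46032599  0.57358861 -0.49955401]
shift units [ 0.111 -0.012  0.057] turn units [0.1   0.021 0.167]
shift units [ 0.112 -0.015  0.473] turn units [0.1   0.021 0.167]
shift units [ 0.112 -0.019  0.982] turn units [0.1   0.021 0.167]
```

View pics/w3.png

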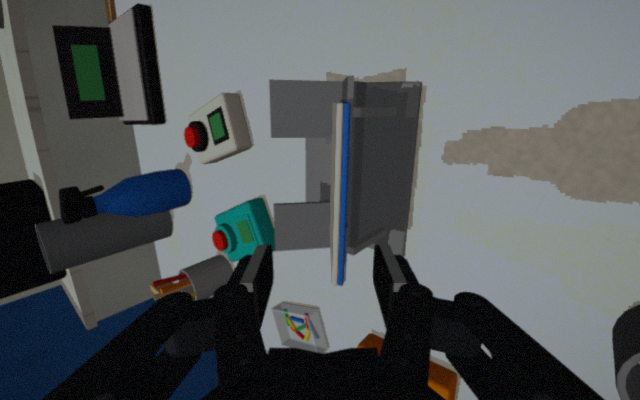

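Looking edge-on, the board's top edge runs from about (343,103) to (338,284), white to the left and blue to the right. It sits between the open jaws.

```bash
python3 - <<'E'
from goal import *
c=cam('wrist')
for yaw in(-2.4,):
  G=goal([.530,.002,.078],yaw,50,0); B=np.c_[G[:3,1],-G[:3,2],-G[:3,0]]
  for p in [(-.075,.055,.005),(-.075,.055,-.005),(.075,.055,.005),(.075,.055,-.005)]:
    print(p,proj(c,B@np.array(p)+G[:3,3]).round(1))
im=c['image'][90:300,310:380]; k=2
a=cv2.resize(c['image'][90:130,310:380],None,fx=8,fy=8,interpolation=cv2.INTER_CUBIC);b=cv2.resize(c['image'][265:295,310:380],None,fx=8,fy=8,interpolation=cv2.INTER_CUBIC)
save(c,'w3z',np.vstack([a,b]))
E
```

```text
(-0.075, 0.055, 0.005) [[340.7 103.2]]
(-0.075, 0.055, -0.005) [[355.  103.3]]
(0.075, 0.055, 0.005) [[336.2 288.2]]
(0.075, 0.055, -0.005) [[347.9 288.3]]
```

View pics/w3z.png

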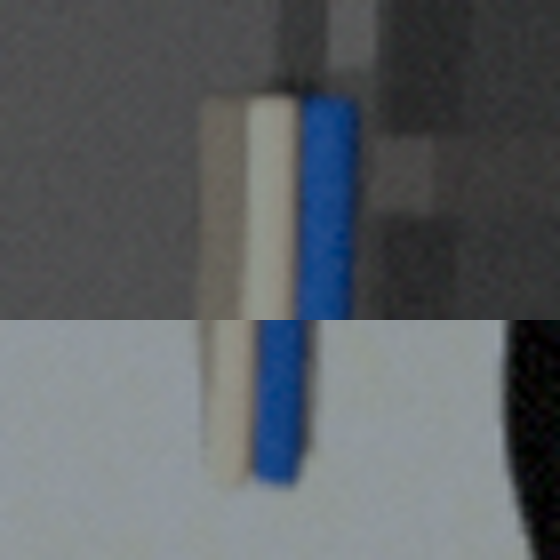

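Request:
apply_moves(
  moves="-0.2 0.11 -0.02 0 0.1 0 0.17;-0.2 0 0 0.2 0 0 0;-0.2 0 0 0.25 0 0 0;-0.2 0 0 0.25 0 0 0;-0.2 0 0 0.18 0 0 0;-0.2 0 0 0.1 0 0 0;-0.2 0 0 0 0 0 0",
  force=60,
)

```text
t: 6.98
eef_pos: [0.5282, 0.0028, 0.096]
tool_rot: [0.236, 0.684, 0.644, -0.249]
contact_force: [-0.2, -0.8, 1.1]
gripper_width: 0.599
```

```bash
python3 - <<'E'
from goal import *
o=bot.get_obs(); print(o['t'],tp(o).round(4).tolist(),o['contact_force'].round(2))
delta(goal([.529,.002,.078],-2.4,50,.019))
c=cam('wrist'); save(c,'w4'); c=cam('scene'); save(c,'s4',cv2.resize(c['image'][100:260,200:440],None,fx=3,fy=3))
E
```

```text
6.9833 [[0.0473, 0.9982, -0.0375, 0.5282], [0.7637, -0.0603, -0.6428, 0.0028], [-0.6439, 0.0018, -0.7651, 0.096], [0.0, 0.0, 0.0, 1.0]] [-0.17 -0.79  1.12]
shift units [ 0.092  0.005 -0.039] turn units [-0.151  0.021 -0.219]
```

View pics/w4.png

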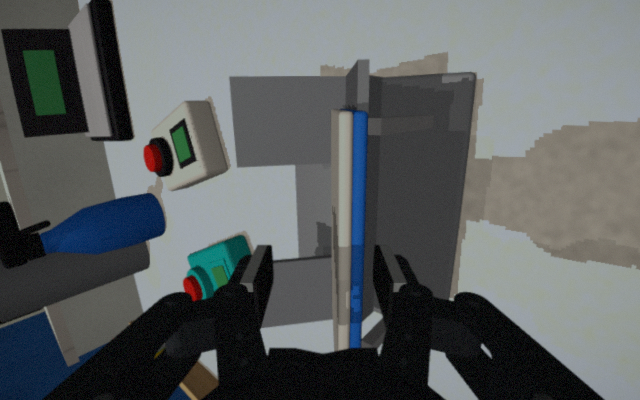

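View pics/s4.png

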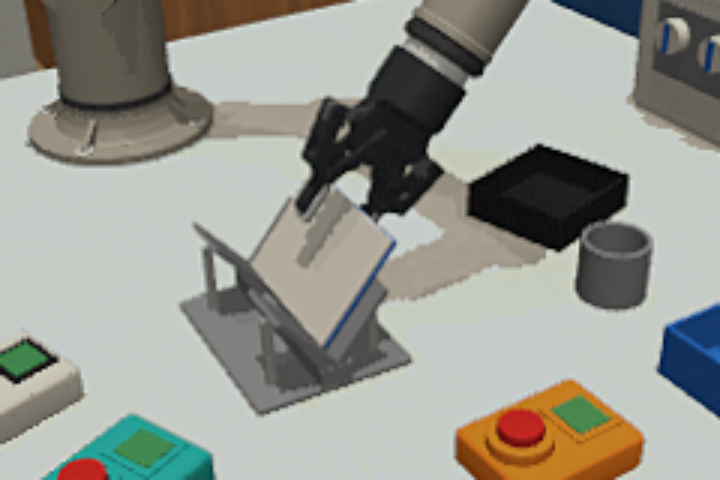

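Request:
apply_moves(
  moves="-0.2 0.05 0 0 -0.08 0.02 -0.11;-0.2 0.04 0 -0.02 -0.07 0 -0.11;-0.2 0 0 0 0 0 0",
)

```text
t: 7.33
eef_pos: [0.5307, 0.0187, 0.0914]
tool_rot: [0.237, 0.676, 0.654, -0.244]
contact_force: [-0.3, 0.7, 0.5]
gripper_width: 0.599
```

```bash
python3 - <<'E'
from goal import *
o=bot.get_obs(); print(o['t'],tp(o).round(4).tolist(),o['contact_force'].round(2))
delta(goal([.529,.002,.078],-2.4,50,.019))
c=cam('wrist'); save(c,'w5');delta(goal([.529,.002,.078],-2.4,50,.019))
E
```

```text
7.3333 [[0.026, 0.9995, -0.02, 0.5307], [0.7681, -0.0328, -0.6395, 0.0187], [-0.6398, 0.0013, -0.7685, 0.0914], [0.0, 0.0, 0.0, 1.0]] [-0.33  0.73  0.47]
shift units [-0.035 -0.008  0.017] turn units [ 0.098 -0.055  0.088]
shift units [-0.029 -0.008  0.014] turn units [ 0.088 -0.043  0.08 ]
```

View pics/w5.png

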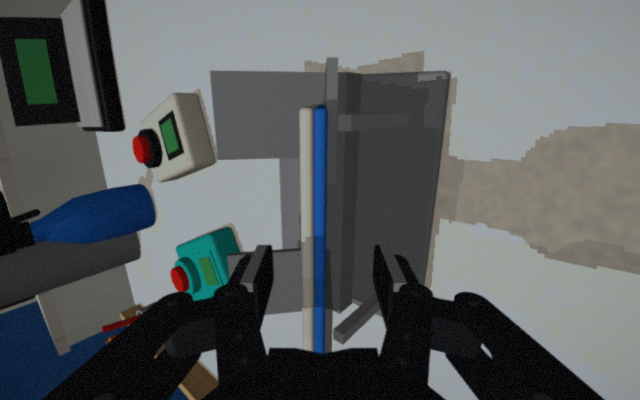

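The board's edge (columns 301–326) is now centred between the jaws (270–375), so I close.

Request:
apply_moves(
  moves="-0.2 -0.025 0 0.01 0.08 -0.04 0.08;-0.2 0 0 0 0 0 0;1 0 0 0 0 0 0;1 0 0 0 0 0 0;1 0 0 0 0 0 0;1 0 0 0 0 0 0;1 0 0 0 0 0 0;1 0 0 0 0 0 0",
  force=60,
)

```text
t: 8.05
eef_pos: [0.53, 0.0132, 0.0923]
tool_rot: [0.237, 0.679, 0.65, -0.247]
contact_force: [0.1, 1.7, -0.4]
gripper_width: 0.107
```

```bash
python3 - <<'E'
from goal import *
o=bot.get_obs(); print(o['t'],tp(o).round(4).tolist(),o['contact_force'].round(2),o['gripper_width'])
delta(goal([.529,.002,.078],-2.4,50,.019))
c=cam('wrist'); save(c,'w6')
E
```

```text
8.05 [[0.0335, 0.999, -0.0284, 0.53], [0.7648, -0.0439, -0.6428, 0.0132], [-0.6434, -0.0001, -0.7655, 0.0923], [0.0, 0.0, 0.0, 1.0]] [ 0.13  1.74 -0.43] 0.10711782175484202
shift units [ 0.005 -0.005 -0.007] turn units [-0.02   0.012 -0.021]
```

View pics/w6.png

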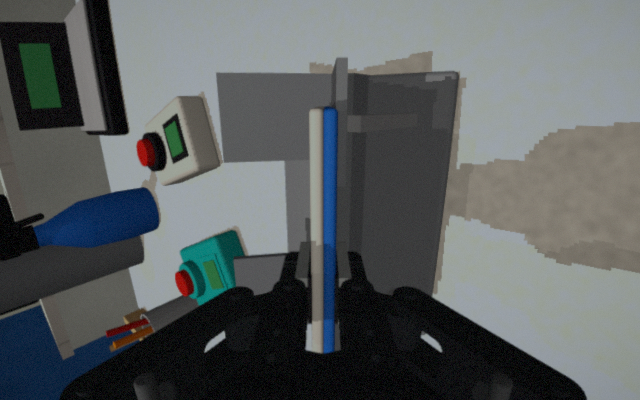

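Gripped at 9 mm opening, with the TCP where planned. Next I lift 30 mm and swing it about its lower edge.

Request:
apply_moves(
  moves="1 -0.03 0 -0.04 0 0 0;1 -0.05 0 -0.06 0 0 0;1 -0.05 0 -0.06 0 0 0;1 -0.04 0 -0.04 0 0 0;1 0 0 0 0 0 0;1 0 0 0 0 0 0",
)

```text
t: 8.6
eef_pos: [0.5302, 0.0127, 0.1246]
tool_rot: [0.237, 0.679, 0.649, -0.247]
contact_force: [0.2, 0.1, -1.5]
gripper_width: 0.109
```

```bash
python3 - <<'E'
from goal import *
o=bot.get_obs(); print(o['t'],tp(o).round(4).tolist(),o['contact_force'].round(2),o['gripper_width'])
c=cam('scene'); save(c,'s7',cv2.resize(c['image'][100:260,200:440],None,fx=3,fy=3))
E
```

```text
8.6 [[0.0348, 0.999, -0.0279, 0.5302], [0.765, -0.0446, -0.6424, 0.0127], [-0.6431, 0.001, -0.7658, 0.1246], [0.0, 0.0, 0.0, 1.0]] [ 0.24  0.1  -1.53] 0.10872600547027444
```

View pics/s7.png

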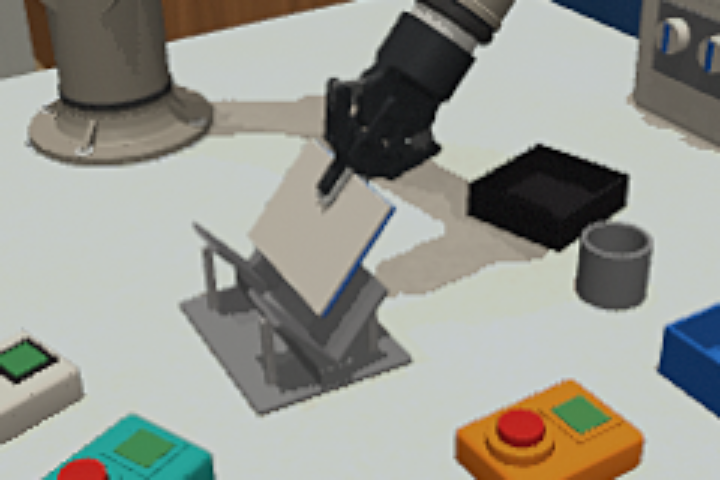

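The board is clear of the cradle and the force reads −1.5 N, its weight. Swinging now.

Request:
apply_moves(
  moves="1 -0.022 0 0 0 0.5 0;1 -0.044 0 0.0015 0 1 0;1 -0.044 0 0.0015 0 1 0;1 -0.044 0 0.0015 0 1 0;1 -0.044 0 0.0015 0 1 0;1 -0.044 0 0.0015 0 1 0;1 -0.044 0 0.0015 0 1 0;1 -0.044 0 0.0015 0 1 0;1 -0.044 0 0.0015 0 1 0;1 -0.044 0 0.0015 0 1 0;1 -0.022 0 0 0 0.5 0;1 0 0 0 0 0 0",
)

```text
t: 9.65
eef_pos: [0.5271, -0.0403, 0.1423]
tool_rot: [0.001, 0.725, 0.689, -0.0]
contact_force: [-0.2, 0.2, -1.9]
gripper_width: 0.112
```

Request:
apply_moves(
  moves="1 -0.022 0 0 0 0.5 0;1 -0.044 0 0.0015 0 1 0;1 -0.044 0 0.0015 0 1 0;1 -0.044 0 0.0015 0 1 0;1 -0.044 0 0.0015 0 1 0;1 -0.044 0 0.0015 0 1 0;1 -0.044 0 0.0015 0 1 0;1 -0.044 0 0.0015 0 1 0;1 -0.044 0 0.0015 0 1 0;1 -0.044 0 0.0015 0 1 0;1 -0.022 0 0 0 0.5 0;1 0 0 0 0 0 0",
)

```text
t: 10.65
eef_pos: [0.5244, -0.0867, 0.1222]
tool_rot: [-0.237, 0.681, 0.648, 0.245]
contact_force: [0.1, -0.2, -2.4]
gripper_width: 0.107
```

```bash
python3 - <<'E'
from goal import *
o=bot.get_obs(); print(o['t'],tp(o).round(4).tolist(),o['contact_force'].round(2),o['gripper_width'])
c=cam('scene'); save(c,'s8',cv2.resize(c['image'][100:260,200:440],None,fx=3,fy=3))
c=cam('wrist'); save(c,'w8')
delta(goal([.526,-.064,.078+.03],-2.4,130,.019)); delta(goal([.526,-.064,.078],-2.4,130,.019))
E
```

```text
10.65 [[0.0391, 0.9989, 0.027, 0.5244], [0.7663, -0.0474, 0.6407, -0.0867], [0.6413, -0.0044, -0.7673, 0.1222], [0.0, 0.0, 0.0, 1.0]] [ 0.15 -0.18 -2.43] 0.10730444198314308
shift units [ 0.044 -0.002  0.051] turn units [-0.002  0.038 -0.038]
shift units [-0.116 -0.001  0.243] turn units [-0.002  0.038 -0.038]
```

View pics/s8.png

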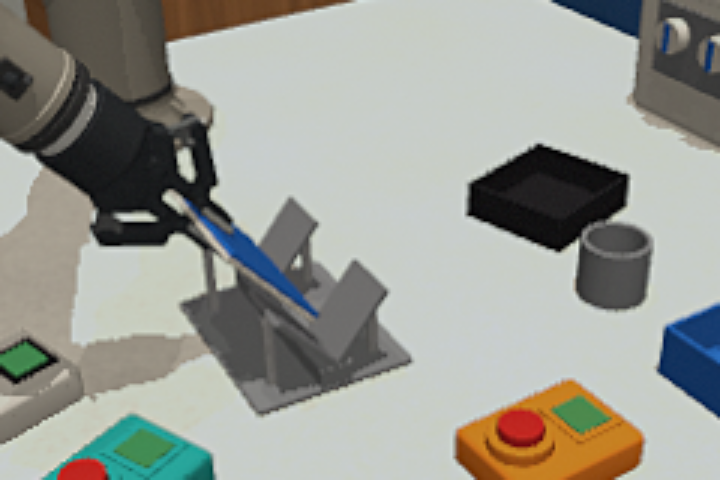

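View pics/w8.png

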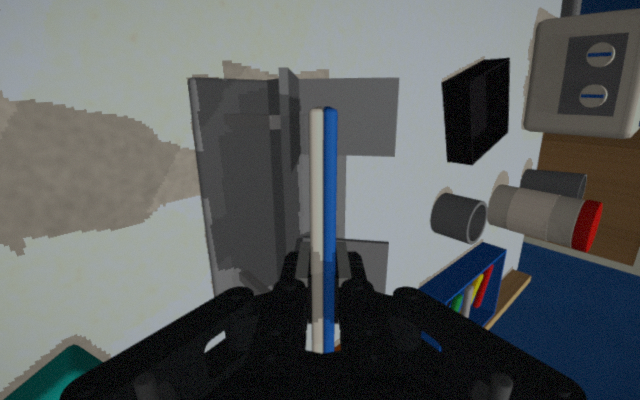

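Request:
apply_moves(
  moves="1 -0.02 0 0.05 0 0.04 -0.04;1 -0.04 0 0.08 0 0 0;1 -0.03 0 0.06 0 0 0;1 0 0 0.02 0 0 0;1 0 0 0 0 0 0;1 0 0 0 0 0 0",
)

```text
t: 11.25
eef_pos: [0.5259, -0.0761, 0.098]
tool_rot: [-0.237, 0.678, 0.65, 0.248]
contact_force: [1.1, -0.3, -1.2]
gripper_width: 0.113
```

```bash
python3 - <<'E'
from goal import *
o=bot.get_obs(); print(o['t'],tp(o).round(4).tolist(),o['contact_force'].round(2),o['gripper_width'])
c=cam('scene'); save(c,'s9',cv2.resize(c['image'][130:250,230:370],None,fx=5,fy=5,interpolation=cv2.INTER_CUBIC))
c=cam('wrist'); save(c,'w9')
delta(goal([.526,-.064,.078],-2.4,130,.019))
E
```

```text
11.25 [[0.031, 0.9991, 0.0275, 0.5259], [0.7644, -0.0414, 0.6434, -0.0761], [0.644, 0.0011, -0.765, 0.098], [0.0, 0.0, 0.0, 1.0]] [ 1.1  -0.34 -1.15] 0.11262644408628966
shift units [-0.028 -0.007  0.04 ] turn units [ 0.025 -0.015  0.016]
```

View pics/s9.png

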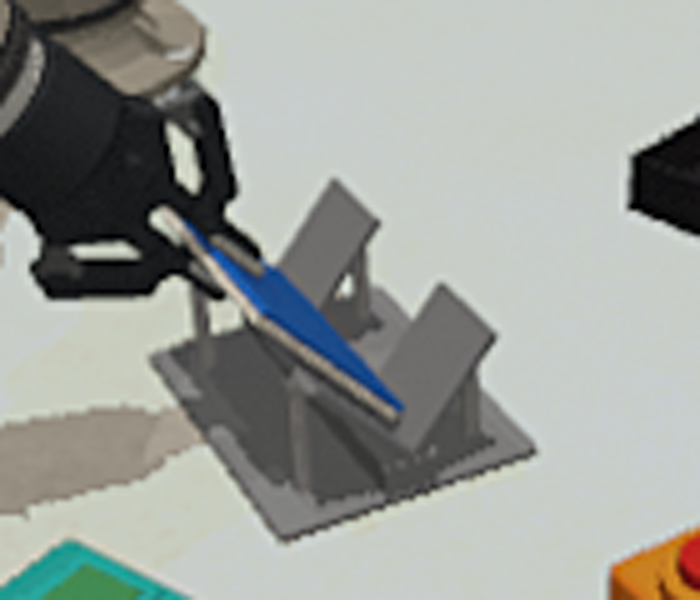

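View pics/w9.png

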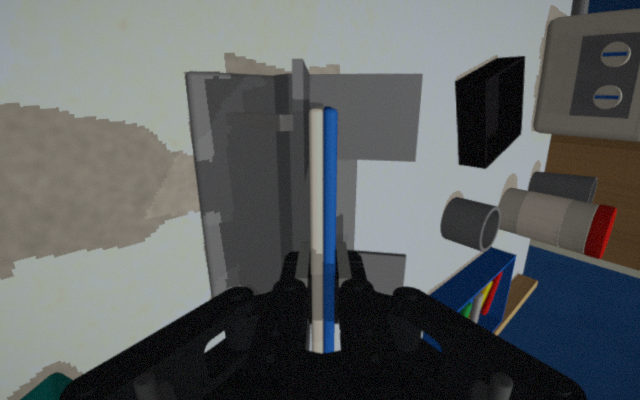

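Request:
apply_moves(
  moves="1 -0.012 0 0.015 0.02 -0.01 0;1 -0.012 0 0.015 0 0 0;1 0 0 0.005 0 0 0;1 0 0 0 0 0 0;1 0 0 0 0 0 0",
)

```text
t: 11.77
eef_pos: [0.526, -0.0762, 0.093]
tool_rot: [-0.237, 0.678, 0.651, 0.247]
contact_force: [0.3, 0.2, -1.3]
gripper_width: 0.109
```

```bash
python3 - <<'E'
from goal import *
o=bot.get_obs(); print(o['t'],tp(o).round(4).tolist(),o['contact_force'].round(2),o['torque'].round(2),o['gripper_width'])
delta(goal([.526,-.064,.078],-2.4,130,.019))
c=cam('scene'); save(c,'s10',cv2.resize(c['image'][130:250,230:370],None,fx=5,fy=5,interpolation=cv2.INTER_CUBIC))
E
```

```text
11.7667 [[0.0315, 0.9991, 0.0271, 0.526], [0.765, -0.0415, 0.6427, -0.0762], [0.6433, 0.0005, -0.7656, 0.093], [0.0, 0.0, 0.0, 1.0]] [ 0.27  0.17 -1.31] [-0.97  0.07 -0.08] 0.10915122622527153
shift units [-0.003 -0.005  0.003] turn units [ 0.002 -0.009  0.008]
```

View pics/s10.png

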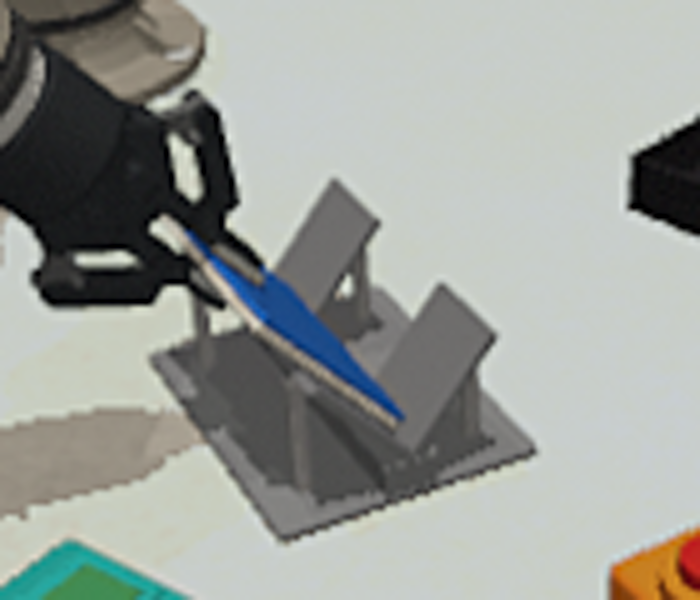

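Request:
apply_moves(
  moves="1 -0.008 0 0.01 0 0 0;1 0 0 0 0 0 0;1 0 0 0 0 0 0",
)

```text
t: 12.07
eef_pos: [0.5262, -0.0769, 0.0919]
tool_rot: [-0.236, 0.678, 0.65, 0.247]
contact_force: [-2.1, -3.5, 5.0]
gripper_width: 0.108
```

Request:
apply_moves(
  moves="1 -0.008 0 0.01 0 0 0;1 0 0 0 0 0 0;1 0 0 0 0 0 0",
)

```text
t: 12.32
eef_pos: [0.5263, -0.0769, 0.0917]
tool_rot: [-0.237, 0.678, 0.65, 0.248]
contact_force: [-6.0, -6.9, 14.7]
gripper_width: 0.106
```

```bash
python3 - <<'E'
from goal import *
o=bot.get_obs(); print(o['t'],tp(o).round(4).tolist(),o['contact_force'].round(2),o['torque'].round(2),o['gripper_width'])
delta(goal([.526,-.064,.078],-2.4,130,.019))
c=cam('scene'); save(c,'s11',cv2.resize(c['image'][130:250,230:370],None,fx=5,fy=5,interpolation=cv2.INTER_CUBIC))
E
```

```text
12.3167 [[0.0314, 0.9991, 0.0283, 0.5263], [0.7644, -0.0422, 0.6434, -0.0769], [0.644, 0.0014, -0.765, 0.0917], [0.0, 0.0, 0.0, 1.0]] [-6.03 -6.93 14.74] [0.32 0.77 0.55] 0.10608408505712638
shift units [ 0.009 -0.007 -0.002] turn units [ 0.019 -0.023  0.01 ]
```

View pics/s11.png

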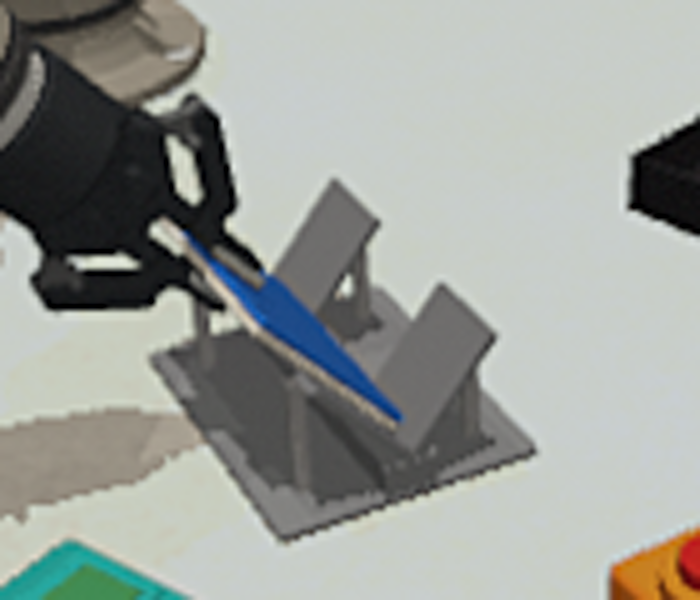

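Contact felt at 15 N, so the edge is in the V. I relieve the preload, open and back out along the fingers.

Request:
apply_moves(
  moves="1 0.005 0 -0.008 0 0 0;1 0 0 0 0 0 0;0.4 0 0 0 0 0 0;0.2 0 0 0 0 0 0;-0.2 0 0 0 0 0 0;-0.2 0 0 0 0 0 0;-0.2 0 0 0 0 0 0;-0.2 0 0 0 0 0 0",
)

```text
t: 13.03
eef_pos: [0.526, -0.0759, 0.091]
tool_rot: [-0.237, 0.678, 0.651, 0.247]
contact_force: [-0.1, 0.4, 0.5]
gripper_width: 0.6
```

```bash
python3 - <<'E'
from goal import *
o=bot.get_obs(); print(o['t'],tp(o).round(4).tolist(),o['contact_force'].round(2),o['torque'].round(2),o['gripper_width'])
c=cam('scene'); save(c,'s12',cv2.resize(c['image'][130:250,230:370],None,fx=5,fy=5,interpolation=cv2.INTER_CUBIC))
c=cam('wrist'); save(c,'w12')
E
```

```text
13.0333 [[0.0312, 0.9992, 0.0265, 0.526], [0.7648, -0.0409, 0.643, -0.0759], [0.6435, 0.0002, -0.7654, 0.091], [0.0, 0.0, 0.0, 1.0]] [-0.13  0.35  0.46] [-0.69  0.05  0.02] 0.5997566192128687
```

View pics/s12.png

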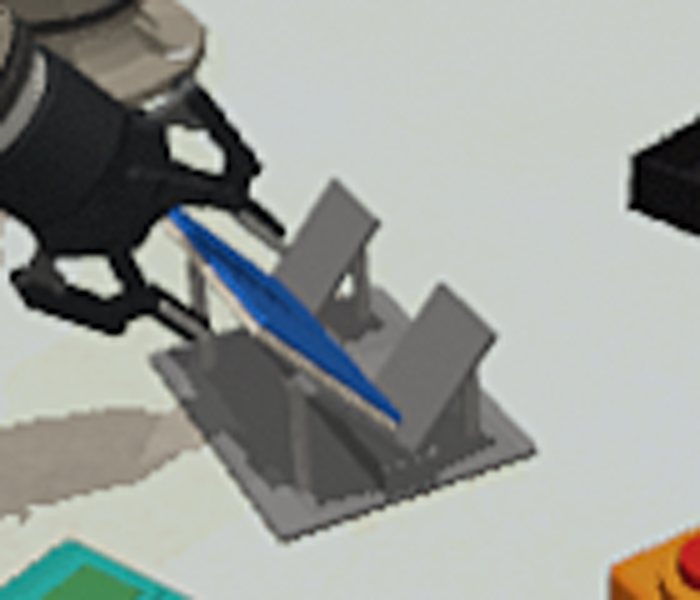

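View pics/w12.png

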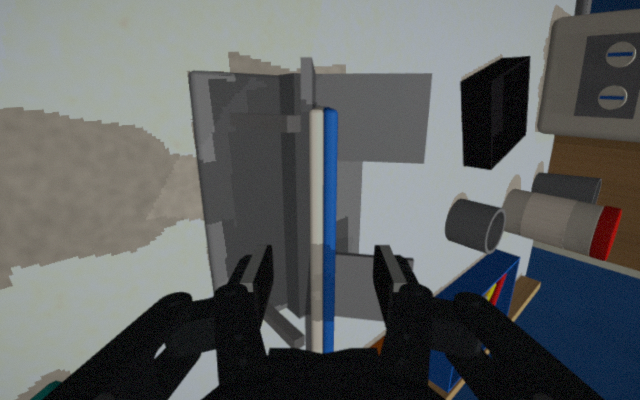

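The board rests on the −y wall, blue face up, clear of both fingers. Retreating, then levelling the tool and heading for the timer.

Request:
apply_moves(
  moves="-0.2 0 0 -0.1 0 0 0;-0.2 0 0 -0.25 0 0 0;-0.2 0 0 -0.3 0 0 0;-0.2 0 0 -0.3 0 0 0;-0.2 0 0 -0.25 0 0 0;1 0 0 0 0 -1 0;1 0 0 0 0 -1 0;1 0 0 0 0 -1 0;1 0 0 0 0 -1 0;1 0 0 0 0 -1 0;1 0 0 0 0 -1 0;1 0 0 0 0 -1 0",
)

```text
t: 14.13
eef_pos: [0.5223, -0.1697, 0.2026]
tool_rot: [-0.071, 0.718, 0.688, 0.075]
contact_force: [-0.7, 0.2, -0.5]
gripper_width: 0.002
```

Request:
apply_moves(
  moves="1 -0.15 0 0 0 -1 0;1 -0.2 0 0 0 -1 0;1 -0.25 0 0 0 -1 0;1 -0.25 0 0 0 0 0;1 -0.2 0 0 0 0 0;1 0 0 0 0 0 0;1 0 0 0 0 0 0",
)

```text
t: 14.72
eef_pos: [0.5162, -0.2961, 0.1928]
tool_rot: [0.0, 0.723, 0.691, 0.0]
contact_force: [-0.3, 0.2, -0.9]
gripper_width: 0.001
```

```bash
python3 - <<'E'
from goal import *
o=bot.get_obs(); print(o['t'],tp(o).round(4).tolist(),o['contact_force'].round(2),o['gripper_width'],o['q'].round(2))
c=cam('scene'); save(c,'s13');w=cam('wrist'); save(w,'w13')
for k in(w,c):
  for d in nets.spot_point(k,'start_top'): print(np.round(d['location'],1),round(d['score'],2),onz(k,d['location'],.057).round(4))
E
```

```text
14.7167 [[0.0453, 0.999, 0.0005, 0.5162], [0.999, -0.0453, -0.0002, -0.2961], [-0.0002, 0.0005, -1.0, 0.1928], [0.0, 0.0, 0.0, 1.0]] [-0.32  0.2  -0.9 ] 0.0006018466256195519 [ 0.27  0.39  0.19  1.8  -0.09  0.96  2.02]
[289.6 171.5] 0.88 [ 0.4988 -0.3245  0.057 ]
[580.9 383.7] 0.57 [0.7905 0.0266 0.057 ]
[371.6 239.8] 0.66 [0.787 0.025 0.057]
[224.6 256.7] 0.51 [ 0.6632 -0.2744  0.057 ]
[184.4 224.2] 0.49 [ 0.4978 -0.321   0.057 ]
```

View pics/s13.png

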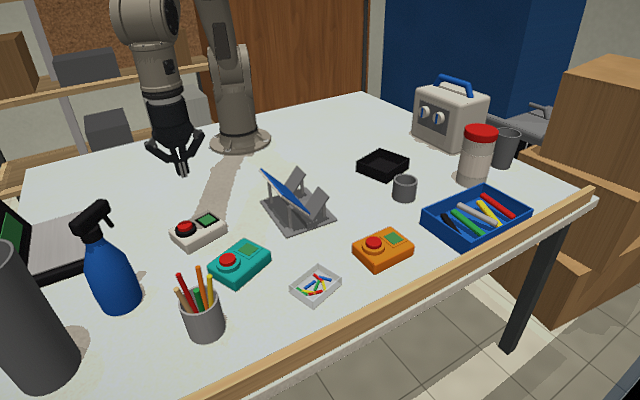

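View pics/w13.png

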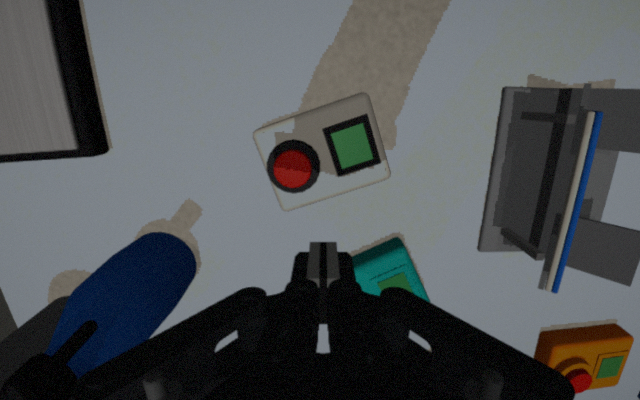

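The wrist view shows the white timer's red button at about (293,170), with the display at (352,144). In the scene view the board leans on the −y wall with blue up.

```bash
python3 - <<'E'
from goal import *
w=cam('wrist');s=cam('scene');t=cam('top')
def red(c,p,r=22):
    h=cv2.cvtColor(c['image'],cv2.COLOR_RGB2HSV);m=(((h[...,0]<8)|(h[...,0]>172))&(h[...,1]>130)&(h[...,2]>50)).astype(np.uint8)
    n,l,st,ce=cv2.connectedComponentsWithStats(m)
    i=min(range(1,n),key=lambda i:np.hypot(*(ce[i]-p)) if st[i,4]>20 else 1e9);return ce[i],st[i]
pp=[]
for c,p in((w,(293,170)),(s,(184,228)),(t,(465,248))):
    ce,st=red(c,np.array(p));print(ce.round(1),st,onz(c,ce,.055).round(4));pp.append((c,ce))
print(tri(pp),tri([pp[0],pp[2]]),tri(pp[:2]))
T=tp();X=np.array([.4995,-.322,.08]);print((T[:3,:3].T@(X-T[:3,3])/.12).round(3))
E
```

```text
[290.1 168.3] [ 271  149   39   39 1151] [ 0.4968 -0.3223  0.055 ]
[184.6 226. ] [177 221  16  11 139] [ 0.5026 -0.322   0.055 ]
[467.2 247.6] [461 245  14   8  65] [ 0.4977 -0.3232  0.055 ]
(array([ 0.49768989, -0.32274858,  0.0521617 ]), [np.float64(0.0003670743918624694), np.float64(0.001226028569843281), np.float64(0.0013455851786555986)]) (array([ 0.49729643, -0.32278914,  0.05477139]), [np.float64(0.0006733796686261363), np.float64(0.0006733796686260473)]) (array([ 0.49752933, -0.32211639,  0.05159598]), [np.float64(0.0005450052978784827), np.float64(0.0005450052978785031)])
[-0.248 -0.139  0.935]
```

Request:
apply_moves(
  moves="1 -0.15 -0.1 0.1 0 0 0;1 -0.1 -0.05 0.25 0 0 0;1 0 0 0.28 0 0 0;1 0 0 0.2 0 0 0;1 0 0 0.1 0 0 0;1 0 0 0 0 0 0;1 0 0 0 0 0 0",
)

```text
t: 15.65
eef_pos: [0.4982, -0.3228, 0.0807]
tool_rot: [-0.0, 0.721, 0.693, 0.0]
contact_force: [-0.7, -0.4, 0.6]
gripper_width: 0.002
```

```bash
python3 - <<'E'
from goal import *
o=bot.get_obs(); print(o['t'],tp(o).round(4).tolist(),o['contact_force'].round(2))
w=cam('wrist'); save(w,'w14')
T=tp();X=np.array([.498,-.3225,.06]);print((T[:3,:3].T@(X-T[:3,3])/.12).round(3))
E
```

```text
15.65 [[0.0406, 0.9992, 0.0003, 0.4982], [0.9992, -0.0406, 0.0009, -0.3228], [0.0009, 0.0002, -1.0, 0.0807], [0.0, 0.0, 0.0, 1.0]] [-0.72 -0.37  0.65]
[ 0.007 -0.008  0.181]
```

View pics/w14.png

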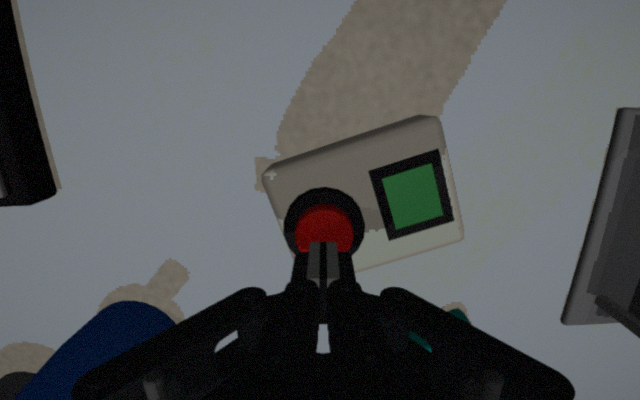

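The finger tips sit over the red button at (325,235), so I press in small steps.

Request:
apply_moves(
  moves="1 0 0 0.08 0 0 0;1 0 0 0.08 0 0 0;1 0 0 0.03 0 0 0;1 0 0 0 0 0 0;1 0 0 0 0 0 0",
)

```text
t: 16.12
eef_pos: [0.4977, -0.3229, 0.0575]
tool_rot: [-0.0, 0.721, 0.692, 0.0]
contact_force: [-0.5, 0.1, 0.3]
gripper_width: 0.002
```

Request:
apply_moves(
  moves="1 0 0 0.03 0 0 0;1 0 0 0 0 0 0;1 0 0 0 0 0 0",
)

```text
t: 16.37
eef_pos: [0.4982, -0.3233, 0.0544]
tool_rot: [0.0, 0.722, 0.692, 0.001]
contact_force: [-0.2, 0.3, 2.5]
gripper_width: 0.003
```

Request:
apply_moves(
  moves="1 0 0 0.02 0 0 0;1 0 0 0.01 0 0 0;1 0 0 0 0 0 0;1 0 0 0 0 0 0",
)

```text
t: 16.7
eef_pos: [0.4982, -0.3233, 0.0511]
tool_rot: [0.0, 0.722, 0.692, 0.001]
contact_force: [-0.4, 0.8, 7.5]
gripper_width: 0.0
```

Request:
apply_moves(
  moves="1 0 0 0.01 0 0 0;1 0 0 0 0 0 0;1 0 0 0 0 0 0",
)

```text
t: 16.95
eef_pos: [0.4983, -0.3234, 0.0509]
tool_rot: [0.0, 0.722, 0.692, 0.001]
contact_force: [-3.9, 2.6, 17.3]
gripper_width: -0.0
```

The tips hit a hard stop at z = 0.051 with 17 N, so the button is fully down. Retracting straight up.

Request:
apply_moves(
  moves="1 0 0 -0.1 0 0 0;1 0 0 -0.3 0 0 0;1 0 0 -0.3 0 0 0;1 0 0 -0.3 0 0 0;1 0 0 -0.3 0 0 0;1 0 0 -0.1 0 0 0;1 0 0 0 0 0 0;1 0 0 0 0 0 0",
)

```text
t: 17.62
eef_pos: [0.4977, -0.3231, 0.2174]
tool_rot: [0.0, 0.721, 0.692, 0.001]
contact_force: [0.3, 0.5, -0.6]
gripper_width: -0.001
```

```bash
python3 - <<'E'
from goal import *
o=bot.get_obs(); print(o['t'],tp(o).round(4).tolist(),o['contact_force'].round(2))
for n,(x0,y0,x1,y1) in [('scene',(150,130,430,270)),('top',(150,170,500,310)),('wrist',(0,0,640,400))]:
    c=cam(n); k=800/(x1-x0); save(c,'f_'+n,cv2.resize(cv2.convertScaleAbs(c['image'][y0:y1,x0:x1],alpha=1.4 if n!='scene' else 1),None,fx=k,fy=k,interpolation=cv2.INTER_CUBIC))
    G=goal([.526,-.064,.078],-2.4,130,0); B=np.c_[G[:3,1],-G[:3,2],-G[:3,0]]
    print(n,k,[((proj(c,B@np.array(p)+G[:3,3])[0]-[x0,y0])*k).round(0).tolist() for p in [(-.075,.055,-.005),(.075,.055,-.005),(.075,-.055,-.005),(-.075,-.055,-.005)]])
    for q in ('dish_centre','coupling_centre'):print(q,[d['location'] for d in nets.spot_point(c,q)[:1]])
E
```

```text
17.6167 [[0.0411, 0.9992, 0.0012, 0.4977], [0.9992, -0.0411, 0.0005, -0.3231], [0.0006, 0.0012, -1.0, 0.2174], [0.0, 0.0, 0.0, 1.0]] [ 0.26  0.54 -0.62]
scene 2.857142857142857 [[315.0, 106.0], [379.0, 181.0], [459.0, 238.0], [391.0, 162.0]]
dish_centre [[385.5, 166.7]]
coupling_centre [[403.6, 187.4]]
top 2.2857142857142856 [[494.0, 239.0], [495.0, 72.0], [417.0, 79.0], [415.0, 231.0]]
dish_centre [[188.7, 264.2]]
coupling_centre [[205.8, 194.3]]
wrist 1.25 [[759.0, 169.0], [706.0, 371.0], [711.0, 318.0], [750.0, 160.0]]
dish_centre []
coupling_centre []
```

View pics/f_scene.png

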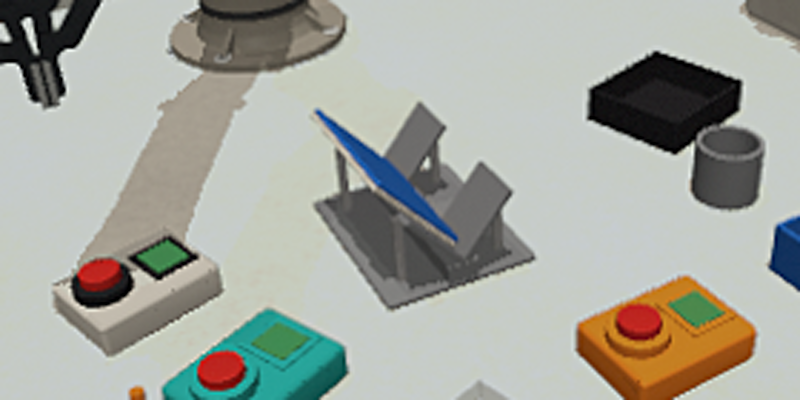

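View pics/f_top.png

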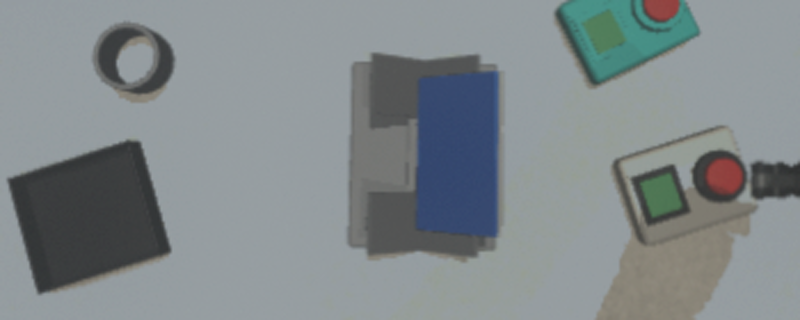

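View pics/f_wrist.png

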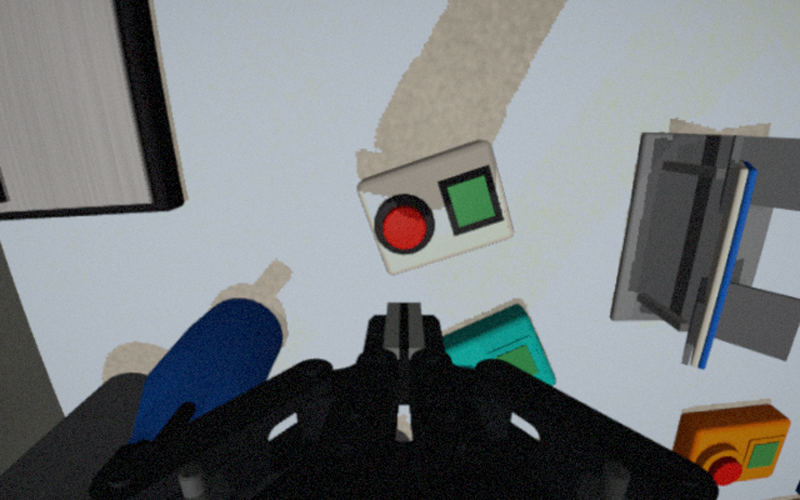

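The board's blue corners in the top view, (499,72), (497,237), (415,231) and (417,77), match the seated pose to within about 5 zoomed pixels. The dish and coupling haven't moved, and the gripper is clear of everything.

```bash
python3 -c "
from h import *
print(bot.hand_in())"
```

```text
the job is handed in; nothing more can be done
None
```

I turned the board over, pressed the white timer's red button and handed the job in after about 18 s of the 45 s allowed. The hand-in gave no verdict.

- **Board:** I gripped the free upper edge, lifted it 30 mm and swung it 80° about its lower long edge. I then lowered it until it touched the cradle at about 15 N, and let go. It now rests on the −y wall with the blue face up.
- **Board check:** In the scene and top views its corners are within about 5 pixels of the expected seated position in the enlarged pictures. It sits within the cradle's length and never came near the bench.
- **Button:** The shut fingers pressed it down to a hard stop at z = 0.051 m, about 6 mm of travel, reaching 17 N. They then retracted to z = 0.22 m, touching nothing.
- **Bystanders:** The dish and coupling showed only 1–3 pixels of difference between the first and last views, which is network noise.
- **Disagreement on the way:** Before the grasp, the measured tool pose lagged the command by about 11 mm. I saw it in the wrist picture and corrected it before closing. No check failed at the end.

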